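# Prop the sprung catch and take out the reagent cassette

## Robot

A 7-joint arm with a two-finger parallel gripper is mounted at the origin on the work surface. World frame = base frame: x ahead of the robot, y to its left, z up, the work surface at z = 0. Lengths are in mm, angles in degrees, forces in N, time in s.
With the tool pointing down it reaches from about 350 to 900 mm from the base axis. Payload 19.9 kg.
Tool frame: the origin (TCP) lies at the very end of the fingers, on their centre line; the grasp point (between the pads) lies 19 mm behind it; z points along the fingers, y is the line along which they close (so a half turn about z gives the same grasp; the last joint's range is limited). The gripper opens to 94 mm and grips with 3 to 60 N. Pads are 16 mm wide; open, the fingers measure 119 mm over their backs; the gripper's body (75 mm by 177 mm) begins 78 mm behind the grasp point.
Start: joints at [-2.378, 23.915, -0.59, 92.452, 0.269, 63.638, -3.037], TCP at [624.976, 0, 169.025] pointing down, gripper open.
Joint ranges: [-161.28, 161.28], [-22.2, 115.67], [-73.04, 71.86], [3.21, 147.25], [-68.34, 248.33], [10.77, 114.83], [-161.83, 161.83]. Speed limits (degrees/s): [108.29, 108.29, 136.94, 136.94, 172.46, 172.46, 172.46].

## Interface

Orientations are given as a 3x3 rotation matrix whose columns are the frame's x, y, z axes.
In Python, from rig import ctrl gives the robot as it stands.
- The arm moves only by the tool apply_moves, never from a script. Its arguments are lists of equal length, an entry for each row: "linear": the shift along the tool's x, y, z in cm, a list of three; "yaw": the turn about the tool's z in degrees. A call has 1 to 5 rows; each row shifts and turns the commanded pose from where the row before left it, along the tool's axes as they then stand; what a row does not reach is not made up. A row lasts 1/8 s, in which the tool goes at most 62.5 mm and 10.7 degrees, less where a joint would pass 70% of its speed; a pose out of reach is approached as far as the arm can. A call is refused whole if a number of a shift passes 6.25 or a number of a turn 10.7, either way. A call with a gripper value outside its range is refused whole. "grip" is the closure, from -1 (fully open) to 1 (shut), so that 0 is half open, set as the call begins (left out, the last holds). The fingers move at their own pace and stop on an object; "newtons" is the grip in N (left out, the last holds). Time passes only in rows, so rows that do not move let the fingers close. It gives the time, the measured TCP pose, the force, the opening and the grip force at its end, in the units of the state.
- ctrl.sense(): the state, without advancing time (a new reading comes with each control period).
- ctrl.read_camera(name): name is "scene" or "side" or "wrist"; returns a dict with "pixels" (384x512x3 uint8, red, green, blue), "K" (3x3 intrinsics, pixels), "origin" and "attitude" of the camera in the world. Camera axes: x right, y down, z forward; pixel columns grow to the right and rows downward; lengths in mm; the calibration is good to about 2 mm. A picture is of the moment at which its call begins. There is no depth.
- ctrl.sign_off(): hands the job in; it is judged then, once.
The state is a dict: "time": time; "q": joint angles; "joint_velocities": joint speeds; "effort": joint torques, N m; "ee_pos": TCP position; "ee_rot": TCP orientation; "ft_force": force on the tool from outside, world axes, zero at the start; "ft_torque": the same for the moment, N m; "grip_width": finger opening in mm; "grasp_force": force on a finger pad.
Only numpy, scipy, OpenCV 4.12 (cv2) and the standard library are available. Lean on these libraries where they do the work, as an engineer would, in place of code of your own. Each camera call takes 0.05 s, during which the arm holds its last target. There are 200 camera calls.

## Task

Wedge the analyser dock's sprung catch open with the wooden wedge so that it stays open by itself with nothing holding the wedge, then lift the cassette out of the dock and set it down upright in the steel tray without letting it fall. Then pull the wedge out so that the catch springs fully shut again, and lay the wedge back on the middle of its rubber mat, leaving the jar and the bottle beside the dock where they are.

Things in the scene. Friction and masses are not known exactly. Their poses are not given: they have to be found in the camera images.
- dock: Fixed white and aluminium cassette dock, about 290 x 110 mm. z up, +x from the wedge slot to the cassette; origin on the underside. All dock numbers below are mm in this frame. Its floor is at z = 8 and reaches out to x = -165. A spring housing (x -96 to 14, y 61 to 75, top z = 44) stands on the +y side.
- slot_mouth (a point): Mouth of the dock's wedge slot, at (-104, -14.5, 26). The slot runs along dock +x to a stop wall at x = -22, open above. On its -y side a fixed fence (face y = -20, top z = 48, 8 mm chamfer at the mouth); on its +y side the catch's leg with a free upright roller, radius 8, centre (-82, -1) when shut, so the gap there is 11. Axes as the dock's.
- catch (a joint): Travel in m of the steel sprung catch along dock +y: 0 shut, 0.022 fully open. It springs shut with 2 N at 0, rising to 6 N at 0.017. Its tongue covers the cassette's toe by 12 mm when shut and clears it from 0.014; the wedge's full thickness opens it to 0.017. Pushed in 2 mm clear of the fence, the wedge needs 5 to 10 N, more if it rubs; let go, it is held by friction.
- catch_tip (a point): End of the catch's tongue (12 mm thick, top 50 mm above the bench), just over the cassette's toe; moves with the catch. The catch's leg beside the slot is up to 52 mm high. Axes as the dock's.
- wedge_home (a point): Point on the dock, at (-87, -6, 26), where the wedge's centre (wedge_mid) is when the wedge is fully in: lying flat on the dock's floor, tip towards dock +x and at the stop wall, flat side along the fence (the spring presses it there when let go). Axes as the dock's.
- wedge_mid (a point): Centre, half-way up, of the loose wooden wedge: 130 long (x, +x to the thin tip), 36 high, 90 g. From above: a straight bar 28 thick (y -14 to 14) from x = -65 to 13; then the +y side slopes in, leaving 6 (y -14 to -8) at the tip, x = 65; the -y side is flat all along. Grip across the bar near x = -45: that end stays out of the slot. Starts flat on the mat.
- cassette_mid (a point): Centre, half-way up (48 above the underside), of the white cassette, about 0.3 kg: box 90 (x) x 44 (y), 62 tall, and on it a grey grip 70 (x) x 30 (y), up to 95, to pinch across y. A toe 24 long, 28 tall sticks out in front (-x), under the catch. Starts in the dock, axes as the dock's, underside 8 above the bench.
- cradle (a point): Point on the dock's floor under the cassette's centre, at (55, 0, 8). Cradle walls up to z = 48 stand round the cassette (x 14 to 108, y -30 to 30) with 2 mm of play; the cassette lifts out straight up by 50 mm or more. Axes as the dock's.
- tray_in (a point): Centre of the inner floor (4 mm above the bench) of the fixed open steel tray, 200 (x) x 150 (y) mm outside, walls 4 mm thick and 28 mm high.
- mat: Fixed black rubber mat, 200 (x) x 130 (y) mm, 3 mm thick; origin at the centre of its underside. The wedge starts on it.
- jar: Bystander: small glass jar, 75 mm high, 56 mm across; origin under its centre.
- bottle: Bystander: white bottle, 150 mm high, 60 mm across; origin under its centre.
Mind the look-alikes: they are no part of the job. What is shaped like the part that bears cassette_mid but orange or turquoise is not meant.

How it is judged:
By the outcome, as a careful person would: the job done as asked, in the order asked, and still so for the second after the job is handed in, with the robot touching nothing.
It also fails if it takes over 67 s, if anything falls off the work surface, if the arm or the gripper's body presses on something with over 40 N, if the wrist force passes 120 N, or if a joint passes its speed limit or range.

## Working session

There is one attempt and no reset: what is moved stays moved. The work goes in short steps, Python scripts to look and compute and a tool call to move; the robot and the scene stay as the last step left them, time stands still between calls to the robot, and variables do not carry over. Pictures are saved under pics/ and viewed, at most 10 in all, crops included, and the job is handed in when it is done.

Besides the shell and the picture viewer there is one more tool, called after "Request:" as name([rows], argument=value, ...), one row to a line, values as JSON. apply_moves: Moves the arm, as the interface text tells. Its arguments: {"type":"object","properties":{"linear":{"type":"array"},"yaw":{"type":"array"},"grip":{"type":"number"},"newtons":{"type":"number"}},"required":["linear","yaw"]}

```bash
mkdir -p pics; ls; python3 - <<'E'
from rig import ctrl
import cv2,numpy as np
a=[]
for n in ["scene","side","wrist"]:
    c=ctrl.read_camera(n); cv2.imwrite(f"pics/{n}0.png",c["pixels"][:,:,::-1]); print(n,c["K"],c["origin"],c["attitude"])
    a.append(c["pixels"][:,:,::-1])
E
```

```text
pics
scene [[419.14335291   0.         255.52537642]
 [  0.         419.14335291 185.42451389]
 [  0.           0.           1.        ]] [1048.90483559  816.01460246  721.47123488] [[-0.83125154  0.33593562 -0.44290873]
 [ 0.5557413   0.48337196 -0.6763898 ]
 [-0.01313376 -0.80839273 -0.58849698]]
side [[392.35389889   0.         255.95293109]
 [  0.         392.35389889 192.89132226]
 [  0.           0.           1.        ]] [ 416.11936969 -766.34153688  730.37780352] [[ 0.99015376 -0.06655926  0.12314784]
 [-0.1380436  -0.61023921  0.78009748]
 [ 0.02322693 -0.78941622 -0.61341873]]
wrist [[284.35610383   0.         254.26256651]
 [  0.         284.35610383 193.46723565]
 [  0.           0.           1.        ]] [624.80158117  84.10024249 383.55968123] [[ 9.99999161e-01 -3.07528172e-04 -1.25836972e-03]
 [-6.54065380e-04 -9.58360128e-01 -2.85561618e-01]
 [-1.11815312e-03  2.85562201e-01 -9.58359525e-01]]
```

View pics/scene0.png

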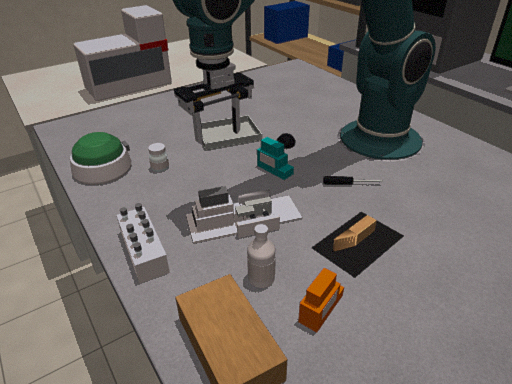

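View pics/side0.png

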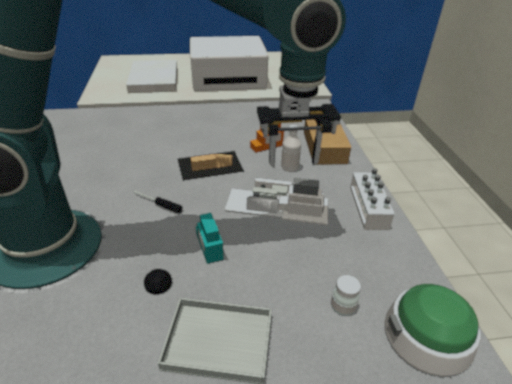

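View pics/wrist0.png

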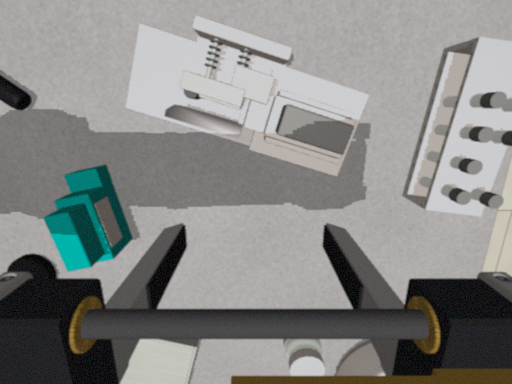

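The scene shows the dock around (245,215), the bottle at (262,258), the jar at (158,157), the mat with the wedge at (358,240), and the tray near (228,130). The turquoise piece at (275,158) and the orange one at (320,298) are decoys. The cassette that fits is the white one with the grey grip, in the dock at (212,208). In the wrist view the dock's +x points right and slightly down, with the spring housing at (243,40).

```bash
cat > h.py <<'E'
import numpy as np,cv2
from rig import ctrl
def ray(c,uv):
    uv=np.atleast_2d(np.array(uv,float)); d=np.c_[uv,np.ones(len(uv))]@np.linalg.inv(c["K"]).T
    return d@np.array(c["attitude"]).T
def plane(c,uv,z):
    d=ray(c,uv); o=np.array(c["origin"]); return o+d*((z-o[2])/d[:,2])[:,None]
def proj(c,P):
    p=(np.atleast_2d(P)-c["origin"])@np.array(c["attitude"])@c["K"].T; return p[:,:2]/p[:,2:]
def big(mask,n=1):
    cs,_=cv2.findContours(mask.astype(np.uint8),cv2.RETR_EXTERNAL,cv2.CHAIN_APPROX_NONE)
    return sorted(cs,key=cv2.contourArea)[::-1][:n]
E
python3 - <<'E'
from h import *
np.set_printoptions(precision=1,suppress=True)
S={n:ctrl.read_camera(n) for n in ["scene","side","wrist"]}
w=S["wrist"]
print("floor L",plane(w,[[143,25],[127,108]],8))
print("housing",plane(w,[[198,18],[291,50]],44))
print("cradle R",plane(w,[[368,95],[340,173]],48))
c=S["scene"];im=c["pixels"].astype(int)
hsv=cv2.cvtColor(c["pixels"],cv2.COLOR_RGB2HSV)
def roi(m,x0,y0,x1,y1):
    r=np.zeros_like(m);r[y0:y1,x0:x1]=m[y0:y1,x0:x1];return r
wm=roi((hsv[...,1]>90)&(hsv[...,2]>90),310,205,410,260)
k=big(wm)[0];print("wedge bbox",cv2.boundingRect(k))
print(plane(c,k[:,0].mean(0),25), plane(c,cv2.boxPoints(cv2.minAreaRect(k)),39))
mm=roi(im.max(2)<60,300,205,415,275)|wm
mk=big(mm)[0]; p=plane(c,mk[:,0],3)[:,:2].astype(np.float32); print("mat scene",cv2.minAreaRect(p))
c2=S["side"];im2=c2["pixels"].astype(int);h2=cv2.cvtColor(c2["pixels"],cv2.COLOR_RGB2HSV)
wm2=roi((h2[...,1]>90)&(h2[...,2]>90),170,140,250,180)
mm2=roi(im2.max(2)<60,170,140,250,185)|wm2
p=plane(c2,big(mm2)[0][:,0],3)[:,:2].astype(np.float32); print("mat side",cv2.minAreaRect(p))
# tray: corners read off side
print("tray",plane(c2,[[180,301],[272,308],[266,378],[163,366]],28))
print("jar",plane(c2,[[347,282]],75),"bottle scene base",plane(c,[[260,285]],0))
a=cv2.resize(c["pixels"][195:285,300:420],None,fx=5,fy=5)
cv2.imwrite("pics/wcrop.png",a[:,:,::-1])
E
```

```text
floor L [[494.3 178.3   8. ]
 [463.5  85.1   8. ]]
housing [[565.5 175.8  44. ]
 [664.5 145.1  44. ]]
cradle R [[751.7  98.7  48. ]
 [728.    9.8  48. ]]
wedge bbox (334, 215, 43, 35)
[[441.1 314.6  25. ]] [[509.8 313.3  39. ]
 [360.4 292.5  39. ]
 [380.1 345.5  39. ]
 [522.3 361.6  39. ]]
mat scene ((430.8975524902344, 326.61328125), (199.3446502685547, 128.54385375976562), 8.504661560058594)
mat side ((430.4701843261719, 327.85845947265625), (193.2353057861328, 120.89411163330078), 8.588533401489258)
tray [[ 343.1 -229.4   28. ]
 [ 536.  -270.9   28. ]
 [ 499.6 -418.    28. ]
 [ 313.9 -371.6   28. ]]
jar [[ 697.3 -259.    75. ]] bottle scene base [[705.1 302.5   0. ]]
```

View pics/wcrop.png

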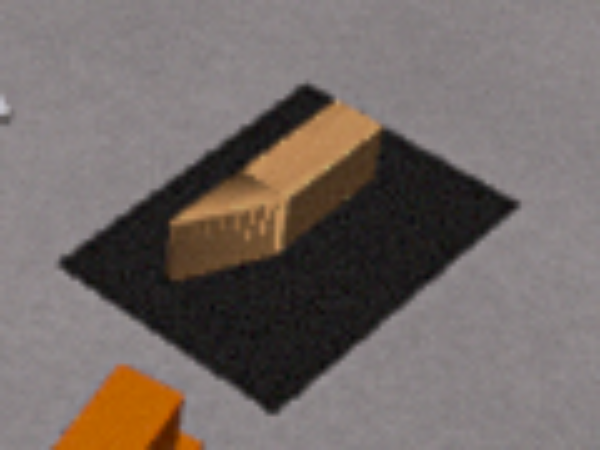

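The crop shows the wedge's thin tip at crop (168,240), pointing to world +x, and the bar's far end at (360,115). The sloped side is on +y. I'll hover beside the mat for a close look.

Request:
apply_moves([
  [-3.5,-4.5,0],
  [-3.5,-4.5,0],
  [-3.5,-4.5,0],
  [-3.5,-4.5,0],
  [-3.5,-4.5,0],
], yaw=[0,0,0,0,0])

```text
time: 0.92
ee_pos: [398.4, -176.0, 169.2]
ee_rot: [[0.0, 1.0, 0.0], [1.0, -0.0, -0.0], [-0.0, 0.0, -1.0]]
ft_force: [0.2, -1.0, 0.8]
grip_width: 93.9
grasp_force: 0.0
```

Request:
apply_moves([
  [0,0,0],
  [0,0,0],
], yaw=[0,0])

```text
time: 1.18
ee_pos: [400.5, -174.7, 169.3]
ee_rot: [[-0.0, 1.0, 0.001], [1.0, 0.0, -0.0], [-0.0, 0.001, -1.0]]
ft_force: [0.4, -0.1, 0.0]
grip_width: 94.4
grasp_force: 0.0
```

```bash
python3 - <<'E'
from h import *
c=ctrl.read_camera("wrist"); cv2.imwrite("pics/w1.png",c["pixels"][:,:,::-1])
import pickle; pickle.dump(c,open("w1.pkl","wb"))
s=ctrl.sense();print(s["time"],s["ee_pos"],s["ee_rot"],c["origin"])
E
```

```text
1.225 [ 400.74076557 -174.41313021  169.14887385] [[-1.08884721e-03  9.99999375e-01  2.54803954e-04]
 [ 9.99999407e-01  1.08885325e-03 -2.35470880e-05]
 [-2.38245174e-05  2.54778163e-04 -9.99999967e-01]] [400.30133896 -90.62335245 384.36137026]
```

View pics/w1.png

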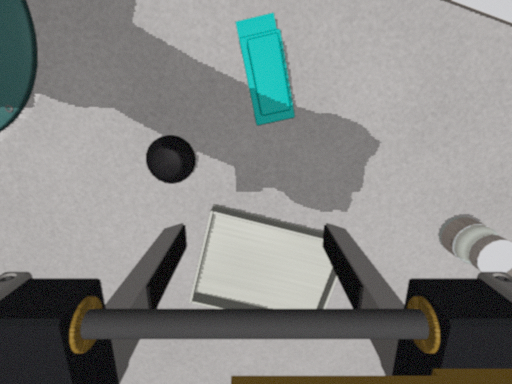

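Tool x turns out to be world +y and tool y world +x, so I went the opposite way. This view shows the tray's rim corner at (216,206) and the jar at (480,243). Going to the mat now with the right axes.

Request:
apply_moves([
  [6.1,-0.3,0],
  [6.1,-0.3,0],
  [6.1,-0.3,0],
  [6.1,-0.3,0],
  [6.1,-0.3,0],
], yaw=[0,0,0,0,0])

```text
time: 1.85
ee_pos: [384.7, 133.2, 169.2]
ee_rot: [[-0.002, 1.0, 0.0], [1.0, 0.002, 0.0], [0.0, 0.0, -1.0]]
ft_force: [0.8, -0.3, 0.2]
grip_width: 94.1
grasp_force: 0.0
```

Request:
apply_moves([
  [6.1,-0.3,0],
  [6.1,-0.3,0],
  [6.0,0,0],
  [0,0,0],
  [0,0,0],
], yaw=[0,0,0,10.2,10.2])

```text
time: 2.48
ee_pos: [378.2, 313.9, 168.5]
ee_rot: [[0.351, 0.936, -0.001], [0.936, -0.351, 0.0], [-0.0, -0.001, -1.0]]
ft_force: [-1.0, -0.0, 0.0]
grip_width: 93.6
grasp_force: 0.0
```

Request:
apply_moves([
  [0,0,0],
  [0,0,0],
  [0,0,0],
  [0,0,0],
  [0,0,0],
], yaw=[10.2,10.2,10.2,10.2,10.2])

```text
time: 3.1
ee_pos: [378.4, 313.3, 168.7]
ee_rot: [[0.949, 0.315, -0.001], [0.315, -0.949, 0.0], [-0.001, -0.0, -1.0]]
ft_force: [0.4, -0.1, 0.6]
grip_width: 94.0
grasp_force: 0.0
```

Request:
apply_moves([
  [0,0,0],
  [0,0,0],
  [0,0,0],
], yaw=[10.2,0,0])

```text
time: 3.48
ee_pos: [378.7, 312.6, 168.9]
ee_rot: [[0.988, 0.151, -0.0], [0.151, -0.988, -0.0], [-0.0, -0.0, -1.0]]
ft_force: [-0.0, 0.6, 0.0]
grip_width: 94.3
grasp_force: 0.0
```

```bash
python3 - <<'E'
from h import *
c=ctrl.read_camera("wrist"); cv2.imwrite("pics/w2.png",c["pixels"][:,:,::-1])
import pickle; pickle.dump(c,open("w2.pkl","wb"))
s=ctrl.sense();print(s["time"],s["ee_pos"],s["ee_rot"][:,0],s["q"],c["origin"])
E
```

```text
3.525 [378.7837862  312.43052068 168.91753615] [ 9.88641357e-01  1.50293466e-01 -3.74982732e-04] [ -29.95692508   10.74979236  -14.72213043  110.68780579    3.15321875
   58.96117625 -127.41549685] [461.40488671 325.71892785 383.89908369]
```

View pics/w2.png

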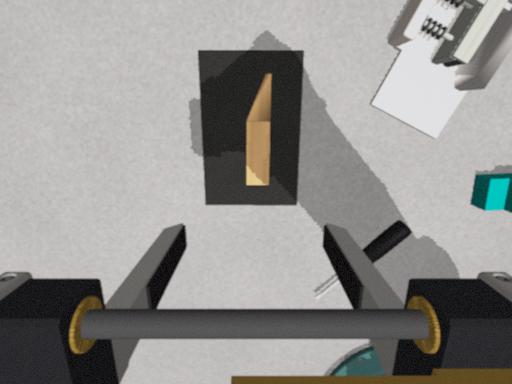

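The close view shows the mat spanning (199–303, 50–205). The wedge lies on it with its rear end at (246–270,185) and its tip at (271,73). Its flat -y side is on the right and the dock's floor plate is at the upper right.

```bash
python3 - <<'E'
from h import *
import pickle
np.set_printoptions(precision=1,suppress=True)
c=pickle.load(open("w2.pkl","rb")); p=c["pixels"]; h=cv2.cvtColor(p,cv2.COLOR_RGB2HSV)
m=(h[...,1]>80)&(h[...,2]>60)&(h[...,0]<30); m[:60]=0;m[200:]=0;m[:,:200]=0;m[:,300:]=0
k=big(m)[0][:,0]; W=plane(c,k,39)[:,:2]
im=p.max(2)<60; im[:40]=0;im[215:]=0;im[:,:190]=0;im[:,310:]=0
mk=big(cv2.morphologyEx((im|m).astype(np.uint8),cv2.MORPH_OPEN,np.ones((9,9))))[0][:,0]
print("mat",cv2.minAreaRect(plane(c,mk,3)[:,:2].astype(np.float32)))
# edges
r0,r1=k[:,1].min(),k[:,1].max()
R=[];L=[]
for r in range(r0+6,r1-5):
    x=np.where(m[r])[0]; R.append((x.max()+.5,r)); 
    if r>130:L.append((x.min()-.5,r))
for n,e in(("flat",R),("slope side bar",L)):
    q=plane(c,e,39)[:,:2]; v=cv2.fitLine(q.astype(np.float32),cv2.DIST_HUBER,0,.01,.01).ravel(); print(n,v,np.degrees(np.arctan(v[1]/v[0])))
print("rear",plane(c,[[258,r1+.5]],39),"tip",plane(c,[[270,r0-.5]],39),r0,r1)
E
```

```text
mat ((437.3415832519531, 327.12359619140625), (181.58273315429688, 126.87763214111328), 8.453935623168945)
flat [  1.    0.1 447.4 304.1] 8.345822
slope side bar [  1.    0.2 410.6 329.6] 9.493072
rear [[370.6 307.3  39. ]] tip [[502.4 314.2  39. ]] 73 185
```

Request:
apply_moves([
  [1.1,0.4,5.0],
  [0,0,5.0],
  [0,0,4.5],
  [0,0,1.8],
  [0,0,0],
], yaw=[0,0,0,0,0])

```text
time: 4.15
ee_pos: [389.7, 309.3, 5.0]
ee_rot: [[0.989, 0.148, -0.002], [0.148, -0.989, -0.001], [-0.002, 0.001, -1.0]]
ft_force: [-0.4, -0.1, -0.1]
grip_width: 94.2
grasp_force: 0.0
```

Request:
apply_moves([
  [0,0,0],
  [0,0,0],
  [0,0,0],
  [0,0,0],
  [0,0,0],
], yaw=[0,0,0,0,0], grip=1, newtons=40)

```text
time: 4.78
ee_pos: [390.5, 309.7, 6.2]
ee_rot: [[0.989, 0.146, 0.0], [0.146, -0.989, 0.0], [0.0, -0.0, -1.0]]
ft_force: [0.2, 0.0, 0.7]
grip_width: 47.6
grasp_force: 0.0
```

Request:
apply_moves([
  [0,0,0],
  [0,0,0],
  [0,0,0],
], yaw=[0,0,0])

```text
time: 5.15
ee_pos: [390.4, 309.6, 6.0]
ee_rot: [[0.989, 0.146, -0.0], [0.146, -0.989, -0.0], [-0.0, 0.0, -1.0]]
ft_force: [-0.7, -0.1, -0.8]
grip_width: 17.8
grasp_force: 0.0
```

Request:
apply_moves([
  [0,0,-3],
  [0,0,-5],
  [0,0,0],
  [0,0,0],
  [0,0,0],
], yaw=[0,0,8.5,8.5,8.5])

```text
time: 5.78
ee_pos: [390.5, 309.6, 86.2]
ee_rot: [[0.954, -0.299, 0.0], [-0.299, -0.954, 0.0], [0.0, -0.0, -1.0]]
ft_force: [-0.2, -1.0, -0.2]
grip_width: 0.0
grasp_force: 0.0
```

Request:
apply_moves([
  [2.4,3.4,0],
  [2.4,3.4,0],
  [2.4,3.4,0],
  [0,0,0],
  [0,0,0],
], yaw=[0,0,0,0,0])

```text
time: 6.4
ee_pos: [429.1, 191.6, 86.1]
ee_rot: [[0.956, -0.294, -0.0], [-0.294, -0.956, 0.0], [-0.0, -0.0, -1.0]]
ft_force: [0.8, 0.2, 0.6]
grip_width: 0.4
grasp_force: 0.0
```

```bash
python3 - <<'E'
from h import *
c=ctrl.read_camera("wrist"); p=c["pixels"]
import pickle; pickle.dump(c,open("w3.pkl","wb"))
cv2.imwrite("pics/w3.png",cv2.resize(p[:,:,::-1],(800,600),interpolation=cv2.INTER_CUBIC))
s=ctrl.sense();print(s["time"],s["ee_pos"],s["ee_rot"][:,0],s["q"],s["grip_width"],s["grasp_force"])
E
```

```text
6.45 [428.97890722 191.93387889  86.04705011] [ 9.56123827e-01 -2.92962782e-01 -1.89135955e-04] [ -22.52620477   14.4777752    -6.0356614   118.2880964     2.02625098
   47.32740258 -136.78064887] 0.8460531139127825 0.0
```

View pics/w3.png

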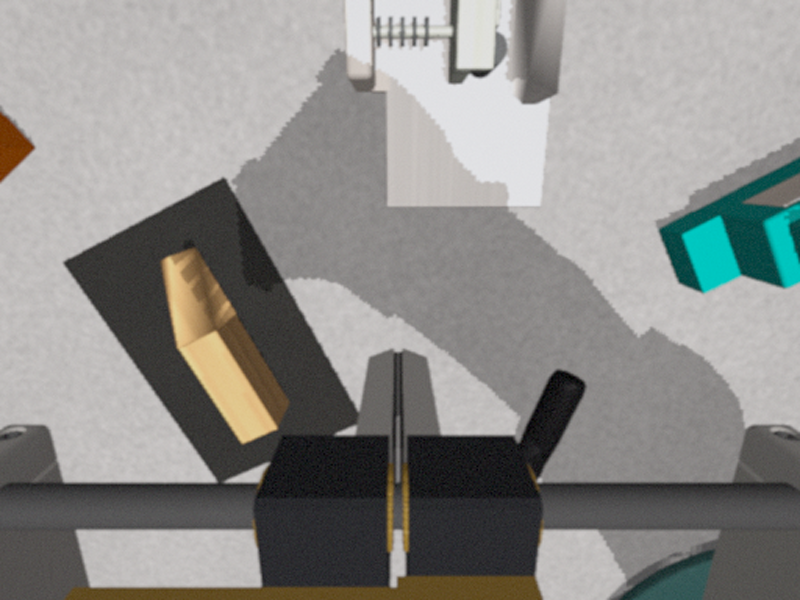

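The gripper closed on nothing. The wedge still lies on the mat, with its rear at (265,425) and its tip at (180,255) in this picture. Also visible are the dock plate's rear edge at (387–541,206) and the catch leg at (475,75).

```bash
python3 - <<'E'
from h import *
import pickle
np.set_printoptions(precision=1,suppress=True)
c=pickle.load(open("w3.pkl","rb")); k=1/1.5625
f=lambda l:np.array(l,float)*k
print("rear top",plane(c,f([[242,443],[288,402]]),39),"tip",plane(c,f([[163,260],[192,248]]),39), "bend", plane(c,f([[179,346],[236,318]]),39))
print("mat",plane(c,f([[65,262],[223,179],[358,415],[220,482]]),3))
print("floor rear",plane(c,f([[387,206],[541,206]]),8))
s=ctrl.read_camera("scene"); pickle.dump(s,open("s3.pkl","wb"))
g=lambda l:np.array(l,float)/5+[300,195]
print("old scene rear",plane(s,g([[340,100],[380,130]]),39),"tip",plane(s,g([[168,222]]),39),"bend",plane(s,g([[283,195],[245,177]]),39))
# w2 re-check: same for floor & mat
c2=pickle.load(open("w2.pkl","rb"))
print("w2 mat",plane(c2,[[199,50],[303,50],[297,205],[206,205]],3),"wedge",plane(c2,[[246,185],[269,185],[246,121],[270,121],[271,73]],39))
a=np.hstack([cv2.resize(s["pixels"][195:285,300:420],(400,300)),cv2.resize(c2["pixels"][50:209,190:402],(400,300))])
cv2.imwrite("pics/cmp.png",a[:,:,::-1])
E
```

```text
rear top [[369.9 320.9  39. ]
 [389.9 279.8  39. ]] tip [[500.8 316.9  39. ]
 [502.3 297.3  39. ]] bend [[447.4 331.5  39. ]
 [454.1 289.5  39. ]]
mat [[518.1 401.9   3. ]
 [536.7 277.    3. ]
 [347.6 248.5   3. ]
 [322.8 372.8   3. ]]
floor rear [[489.5 180.6   8. ]
 [460.2  85.4   8. ]]
old scene rear [[373.6 297.5  39. ]
 [374.2 324.9  39. ]] tip [[504.4 314.6  39. ]] bend [[447.  331.7  39. ]
 [452.9 312.3  39. ]]
w2 mat [[518.6 402.5   3. ]
 [537.6 277.6   3. ]
 [341.2 246.4   3. ]
 [321.8 373.7   3. ]] wedge [[368.9 322.3  39. ]
 [373.3 293.7  39. ]
 [446.  333.3  39. ]
 [450.3 305.4  39. ]
 [502.  313.   39. ]]
```

View pics/cmp.png

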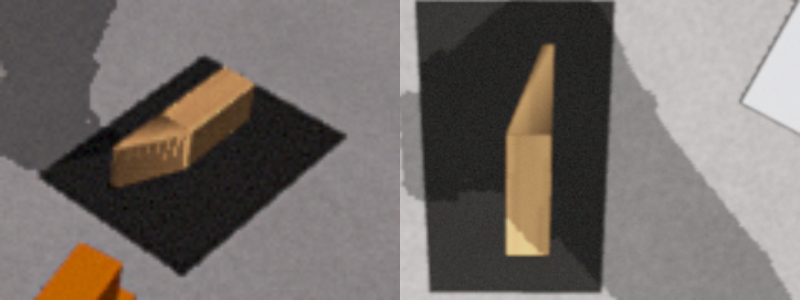

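```bash
python3 - <<'E'
from h import *
import pickle
np.set_printoptions(precision=1,suppress=True)
c2=pickle.load(open("w2.pkl","rb"));c3=pickle.load(open("w3.pkl","rb"));s=ctrl.sense()
print(proj(c2,[378.8,312.4,168.9]),proj(c3,s["ee_pos"]),s["ee_pos"],s["grip_width"],s["grasp_force"])
for n in("scene","side"):
    c=ctrl.read_camera(n); u=proj(c,s["ee_pos"])[0]; print(n,u)
    x,y=u.astype(int); a=c["pixels"][max(0,y-75):y+75,max(0,x-100):x+100].copy(); a=cv2.resize(a,(400,300))
    cv2.drawMarker(a,(int((u[0]-max(0,x-100))*2),int((u[1]-max(0,y-75))*2)),(255,0,0),0,20,1)
    globals()[n]=a
cv2.imwrite("pics/tip.png",np.hstack([scene,side])[:,:,::-1])
E
```

```text
[[255.3 216.5]] [[254.5 216.6]] [428.9 192.   86. ] 0.5660374260364136 0.0
scene [324.8 186.9]
side [209.8 166.5]
```

View pics/tip.png

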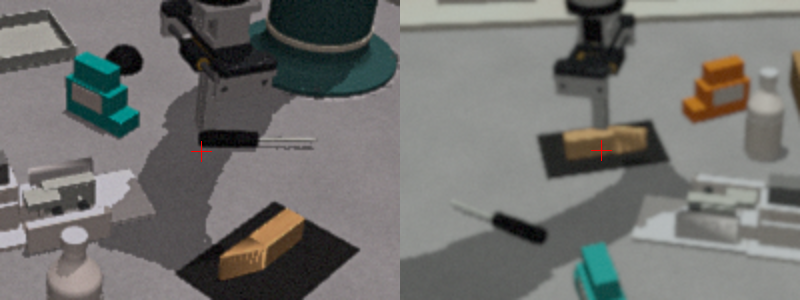

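The fingertips sit clearly above the red marker for the reported TCP in both views, at about (203,128) against (202,151), and (598,125) against (601,151). So the real finger ends are higher than the reported TCP, and they closed above the wedge. I'll measure the offset.

```bash
python3 - <<'E'
from h import *
import pickle
np.set_printoptions(precision=1,suppress=True)
c3=pickle.load(open("w3.pkl","rb"));s=ctrl.sense();e=np.array(s["ee_pos"])
sc=ctrl.read_camera("scene");sd=ctrl.read_camera("side")
for d in(0,10,20,30,40,50): 
    P=e+[0,0,d]; print(d,proj(sc,P)-proj(sc,e),proj(sd,P)-proj(sd,e),proj(c3,P))
# finger end: scan dark/grey along column in scene, side
u=proj(sc,e)[0].astype(int);v=proj(sd,e)[0].astype(int)
for n,c,u in(("sc",sc,u),("sd",sd,v)):
    print(n,[(int(r),c["pixels"][r,u[0]-1:u[0]+2].mean(1).astype(int).tolist()) for r in range(u[1]-24,u[1]+3)])
print(ctrl.sense()["ft_force"])
E
```

```text
0 [[0. 0.]] [[0. 0.]] [[254.7 216.6]]
10 [[ 0.3 -3.2]] [[-0.2 -2.9]] [[254.7 221.2]]
20 [[ 0.7 -6.4]] [[-0.3 -5.8]] [[254.7 226.4]]
30 [[ 1.  -9.6]] [[-0.5 -8.7]] [[254.7 232. ]]
40 [[  1.3 -12.9]] [[ -0.7 -11.6]] [[254.7 238.1]]
50 [[  1.7 -16.2]] [[ -0.9 -14.6]] [[254.7 244.9]]
sc [(162, [58, 66, 53]), (163, [68, 58, 63]), (164, [60, 64, 64]), (165, [63, 55, 53]), (166, [64, 62, 66]), (167, [64, 62, 59]), (168, [69, 46, 57]), (169, [71, 54, 61]), (170, [56, 61, 57]), (171, [65, 64, 50]), (172, [71, 59, 62]), (173, [60, 54, 66]), (174, [66, 65, 60]), (175, [56, 59, 75]), (176, [66, 52, 47]), (177, [59, 23, 15]), (178, [34, 14, 0]), (179, [32, 0, 15]), (180, [31, 15, 12]), (181, [33, 9, 4]), (182, [30, 1, 0]), (183, [57, 24, 6]), (184, [82, 66, 35]), (185, [85, 83, 85]), (186, [85, 81, 85]), (187, [81, 82, 81]), (188, [79, 76, 82])]
sd [(142, [90, 85, 83]), (143, [87, 90, 88]), (144, [88, 86, 86]), (145, [88, 89, 85]), (146, [91, 91, 90]), (147, [91, 91, 93]), (148, [90, 91, 90]), (149, [88, 87, 88]), (150, [90, 90, 88]), (151, [90, 87, 85]), (152, [89, 89, 85]), (153, [88, 89, 90]), (154, [85, 88, 88]), (155, [100, 95, 91]), (156, [125, 124, 122]), (157, [140, 141, 144]), (158, [138, 138, 137]), (159, [114, 114, 113]), (160, [80, 84, 80]), (161, [71, 68, 71]), (162, [68, 67, 73]), (163, [69, 70, 70]), (164, [70, 68, 66]), (165, [70, 69, 72]), (166, [73, 69, 75]), (167, [72, 66, 68]), (168, [58, 56, 59])]
[ 0.2 -0.   0.3]
```

The finger ends are about 35 mm above the reported TCP in all three views, which is consistent with passing just over the 39 mm wedge. I'll go back with that correction and descend to a reported z of about -26.

Request:
apply_moves([
  [-2.4,-3.4,0],
  [-2.4,-3.4,0],
  [-2.4,-3.4,0],
  [0,0,0],
  [0,0,0],
], yaw=[0,0,0,-8.5,-8.5], grip=-0.1)

```text
time: 7.32
ee_pos: [389.9, 310.4, 85.9]
ee_rot: [[1.0, 0.005, -0.0], [0.005, -1.0, -0.0], [-0.0, 0.0, -1.0]]
ft_force: [0.3, -0.4, -0.5]
grip_width: 46.9
grasp_force: 0.0
```

Request:
apply_moves([
  [0,0,0],
  [0,0,0],
  [0,0,3],
], yaw=[-8.5,0,0])

```text
time: 7.7
ee_pos: [391.6, 310.7, 57.1]
ee_rot: [[0.99, 0.142, 0.003], [0.142, -0.99, 0.002], [0.003, -0.002, -1.0]]
ft_force: [0.5, -0.2, -0.8]
grip_width: 51.3
grasp_force: 0.0
```

```bash
python3 - <<'E'
from h import *
s=ctrl.sense();e=np.array(s["ee_pos"]);R=np.array(s["ee_rot"]);print(s["time"],e,s["grip_width"],R[:,0])
print(R.T@(np.array([390.5,310,-26])-e))
E
```

```text
7.7 [391.61700178 310.68040421  57.12332515] 51.283053824065085 [0.98989209 0.14178769 0.00314627]
[-1.46371233  0.66238298 83.11808842]
```

Request:
apply_moves([
  [-0.1,0,3.5],
  [0,0,3.0],
  [0,0,1.0],
  [0,0,0.5],
  [0,0,0],
], yaw=[-0.4,0,0,0,0])

```text
time: 8.32
ee_pos: [389.8, 309.8, -23.4]
ee_rot: [[0.988, 0.152, 0.001], [0.152, -0.988, 0.0], [0.001, -0.0, -1.0]]
ft_force: [0.5, -0.1, -0.3]
grip_width: 51.6
grasp_force: 0.0
```

Request:
apply_moves([
  [0,0,0],
  [0,0,0],
  [0,0,0],
  [0,0,0],
  [0,0,0],
], yaw=[0,0,0,0,0], grip=1, newtons=40)

```text
time: 8.95
ee_pos: [389.7, 309.6, -23.6]
ee_rot: [[0.988, 0.153, 0.0], [0.153, -0.988, 0.0], [0.0, -0.0, -1.0]]
ft_force: [-0.9, -0.6, 7.4]
grip_width: 27.3
grasp_force: 40.0
```

Request:
apply_moves([
  [0,0,-3],
  [0,0,-5],
  [0,0,-4],
  [0,0,0],
  [0,0,0],
], yaw=[0,0,0,8.6,8.6])

```text
time: 9.57
ee_pos: [389.7, 309.5, 96.6]
ee_rot: [[0.989, -0.151, 0.001], [-0.151, -0.989, 0.001], [0.001, -0.001, -1.0]]
ft_force: [-0.9, -0.9, -1.0]
grip_width: 27.7
grasp_force: 40.0
```

Request:
apply_moves([
  [0,0,0],
  [4.4,3.4,0],
  [4.4,3.4,0],
  [4.4,3.4,0],
  [0,0,0],
], yaw=[8.6,0,0,0,0])

```text
time: 10.2
ee_pos: [487.7, 169.4, 95.9]
ee_rot: [[0.955, -0.298, 0.0], [-0.298, -0.955, -0.001], [0.001, 0.001, -1.0]]
ft_force: [-0.8, 1.1, -1.6]
grip_width: 27.8
grasp_force: 40.0
```

Request:
apply_moves([
  [0,0,0],
], yaw=[0])

```text
time: 10.32
ee_pos: [485.5, 173.7, 95.9]
ee_rot: [[0.956, -0.292, -0.0], [-0.292, -0.956, 0.0], [-0.0, 0.0, -1.0]]
ft_force: [-0.3, 0.2, -1.7]
grip_width: 27.4
grasp_force: 40.0
```

```bash
python3 - <<'E'
from h import *
c=ctrl.read_camera("wrist"); p=c["pixels"]
import pickle; pickle.dump(c,open("w4.pkl","wb"))
cv2.imwrite("pics/w4.png",cv2.resize(p[:,:,::-1],(800,600),interpolation=cv2.INTER_CUBIC))
s=ctrl.sense();print(s["time"],s["ee_pos"],s["ee_rot"][:,0],s["grip_width"],s["grasp_force"],s["q"])
E
```

```text
10.375 [485.2652813  174.20997352  95.95680257] [ 9.56647168e-01 -2.91248889e-01 -5.30545928e-04] 28.081913113311426 39.99943256378174 [ -18.56868273   17.97944915   -5.41430348  111.78472634    2.13939782
   50.35182404 -132.01887413]
```

View pics/w4.png

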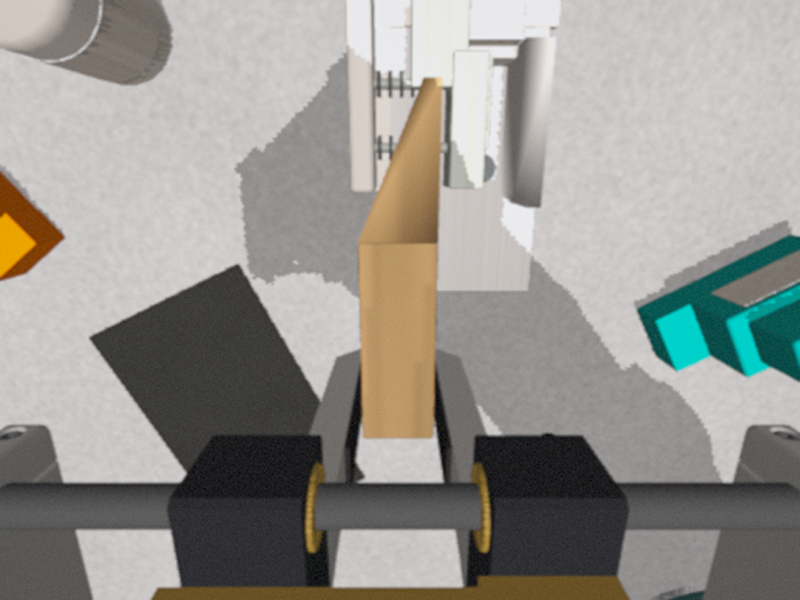

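The wedge is held firmly, tip up the image at (433,80). The dock lies ahead of it: the housing end is at (347–374,190), the catch leg top at (452–490, 50–187), the fence's mouth end at (507–541,205), and the floor's rear right corner at (528,290). From here on I'll use numbers only.

```bash
cat >> h.py <<'E'
def dock(P,o=(629,77),th=-17):
    t=np.radians(th); d=np.atleast_2d(P)[:,:2]-np.array(o); return np.c_[d@[np.cos(t),np.sin(t)],d@[-np.sin(t),np.cos(t)]]
E
python3 - <<'E'
from h import *
import pickle
np.set_printoptions(precision=1,suppress=True)
c=pickle.load(open("w4.pkl","rb")); k=1/1.5625
def D(n,l,z): print(n,dock(plane(c,np.array(l,float)*k,z)).ravel())
D("housing end top",[[350,190],[374,190],[347,0],[375,0]],44)
D("floor rear R",[[528,290],[440,290]],8)
D("leg top",[[452,187],[488,187],[455,50],[491,50]],52)
D("fence face bottom",[[503,190],[507,70]],8)
D("fence outer/top",[[541,205],[555,40]],48)
D("fence inner top near mouth",[[512,200],[525,40]],48)
D("wedge top rear", [[362,437],[433,437],[360,243],[438,243],[441,80]],c["origin"][2]-1e9 if 0 else 156)
s=ctrl.sense();print("tcp",dock(s["ee_pos"]))
g=cv2.cvtColor(c["pixels"],cv2.COLOR_RGB2GRAY)
for r in(60,80,100,110,118,124,130): print(r,g[r,280:362].tolist())
# other checks: w3 floor rear and dock in w0
c3=pickle.load(open("w3.pkl","rb"))
print(dock(plane(c3,np.array([[387,206],[541,206]])*k,8)))
E
```

```text
housing end top [-93.4  78.6 -93.4  64.6   2.7  77.1   2.7  62.5]
floor rear R [-163.5  -41.2 -163.5   20.9]
leg top [-91.5  20.1 -91.5  -0.2 -22.5  20.9 -22.5   2.2]
fence face bottom [-95.  -18.9 -23.4 -16.6]
fence outer/top [-101.7  -32.3  -16.9  -31.8]
fence inner top near mouth [-98.9 -15.3 -16.9 -16.1]
wedge top rear [-184.5   65.2 -184.5   36.7 -106.6   64.  -106.6   36.7  -54.8   37.1]
tcp [[-165.9   50.9]]
60 [163, 161, 175, 190, 181, 122, 78, 83, 109, 170, 219, 234, 235, 235, 233, 234, 235, 235, 235, 233, 235, 234, 234, 233, 233, 234, 234, 235, 233, 233, 233, 227, 224, 222, 220, 231, 234, 233, 234, 234, 226, 202, 191, 170, 129, 108, 101, 98, 99, 96, 98, 97, 97, 103, 106, 116, 132, 137, 151, 164, 172, 180, 190, 198, 205, 213, 218, 220, 220, 220, 215, 216, 210, 200, 195, 195, 195, 197, 198, 202, 199, 199]
80 [149, 157, 174, 184, 150, 100, 81, 99, 153, 206, 232, 234, 235, 234, 236, 235, 235, 236, 234, 234, 235, 233, 233, 233, 234, 235, 234, 234, 234, 232, 223, 218, 220, 216, 230, 233, 235, 235, 227, 209, 197, 190, 165, 145, 128, 121, 107, 98, 97, 99, 98, 102, 105, 113, 125, 13
[... 1532 characters left out ...]
9, 200, 199, 199, 198, 195, 196, 197, 196, 194, 187, 174, 159, 145, 136, 123, 112, 106, 97, 99, 102, 102, 106, 107, 107, 110, 111, 112, 114, 116, 116, 116, 120, 116, 124, 153, 186, 201, 201, 201, 201, 198, 200, 200, 203, 205, 205, 206, 204, 203, 203]
130 [135, 174, 197, 199, 199, 200, 202, 200, 200, 200, 197, 196, 198, 199, 199, 197, 198, 196, 196, 198, 199, 200, 198, 198, 198, 197, 198, 197, 196, 197, 198, 200, 199, 199, 198, 198, 197, 197, 198, 201, 196, 198, 214, 233, 237, 234, 226, 209, 196, 181, 166, 144, 125, 111, 103, 103, 107, 107, 104, 106, 105, 104, 103, 104, 105, 122, 168, 199, 207, 204, 205, 205, 205, 202, 201, 198, 199, 200, 204, 206, 203, 202]
[[-163.7   58.2]
 [-163.9  -41.3]]
```

```bash
python3 - <<'E'
from h import *
import pickle
np.set_printoptions(precision=1,suppress=True)
F=dict(o=(631.8,78.7),th=-17)
k=1/1.5625
c3=pickle.load(open("w3.pkl","rb"));print("driver w3 handle far/near",dock(plane(c3,np.array([[568,375],[530,460]])*k,12),**F))
c2=pickle.load(open("w2.pkl","rb"));print("w2 handle, shaft tip",dock(plane(c2,[[403,228],[367,253],[318,295]],12),**F))
s=ctrl.sense();print("tcp",dock(s["ee_pos"],**F))
c=pickle.load(open("w4.pkl","rb"))
print("leg right edge",dock(plane(c,[[310.3,80],[309.4,100],[308.9,110]],52),**F).ravel())
print("fence outer",dock(plane(c,[[348.5,100],[347.3,110],[346.6,118],[346.0,124]],48),**F).ravel(), "inner",dock(plane(c,[[333,100],[331,118]],48),**F).ravel())
# bottle+jar baseline: segment in scene for later change check
import pickle as P
sc=ctrl.read_camera("scene"); P.dump(sc,open("s5.pkl","wb"))
E
```

```text
driver w3 handle far/near [[-284.1  -72.5]
 [-354.9  -51.2]]
w2 handle, shaft tip [[-290.1  -73.5]
 [-345.8  -48.7]
 [-439.1  -19.5]]
tcp [[-168.1   48.5]]
leg right edge [-61.    0.9 -77.2   0.8 -85.5   0.8]
fence outer [-77.1 -34.3 -85.5 -34.  -92.4 -34.  -97.6 -33.9] inner [-77.1 -20.6 -92.4 -20.1]
```

Request:
apply_moves([
  [-3.0,2.6,0],
  [-3.1,2.65,0],
  [0,0,4],
  [0,0,3.5],
  [0,0,2.4],
], yaw=[0,0,0,0,0])

```text
time: 11.05
ee_pos: [411.3, 141.8, -4.1]
ee_rot: [[0.957, -0.29, -0.001], [-0.29, -0.957, 0.0], [-0.001, 0.0, -1.0]]
ft_force: [-0.1, -0.4, -1.2]
grip_width: 27.8
grasp_force: 40.0
```

Request:
apply_moves([
  [0,0,1.3],
  [0,0,0],
  [0,0,0],
], yaw=[0,0,0])

```text
time: 11.42
ee_pos: [412.6, 141.4, -15.2]
ee_rot: [[0.956, -0.292, 0.001], [-0.292, -0.956, 0.0], [0.001, -0.001, -1.0]]
ft_force: [-0.6, 0.2, -0.8]
grip_width: 27.8
grasp_force: 40.0
```

```bash
cat >> h.py <<'E'
F=dict(o=(631.8,78.7),th=-17)
def st():
    s=ctrl.sense();e=s["ee_pos"];x=s["ee_rot"][:,0]
    print("t %.2f dock"%s["time"],dock(e,**F).round(1),"z %.1f"%e[2],"yaw %.2f"%(np.degrees(np.arctan2(x[1],x[0]))),"tilt",np.round(s["ee_rot"][2],3),"F",np.round(s["ft_force"],1),"w %.1f g %.1f"%(s["grip_width"],s["grasp_force"]))
E
python3 - <<'E'
from h import *
import pickle
st(); c=ctrl.read_camera("wrist"); pickle.dump(c,open("w6.pkl","wb"))
h=cv2.cvtColor(c["pixels"],cv2.COLOR_RGB2HSV); m=((h[...,1]>80)&(h[...,2]>60)&(h[...,0]<25)); m[:, :180]=0; m[:,330:]=0;m[300:]=0
k=big(m)[0][:,0]; print(cv2.boundingRect(k))
e=ctrl.sense()["ee_pos"][2]+26.6+36
for r in range(k[:,1].min(),k[:,1].max(),25):
    x=np.where(m[r])[0]; print(r,x.min(),x.max(),dock(plane(c,[[x.min()-.5,r],[x.max()+.5,r]],e),**F).round(1).ravel())
g=cv2.cvtColor(c["pixels"],cv2.COLOR_RGB2GRAY)
for r in (20,40,60): print(r,g[r,240:350].tolist())
E
```

```text
t 11.43 dock [[-227.9   -4.2]] z -15.2 yaw -16.98 tilt [ 0.001 -0.001 -1.   ] F [-0.6  0.2 -0.8] w 27.8 g 40.0
(229, 50, 53, 230)
50 275 280 [-117.2  -13.5 -117.2  -16.4]
75 262 281 [-128.5   -7.3 -128.5  -17.2]
100 251 280 [-140.3   -1.8 -140.3  -17. ]
125 241 280 [-152.7    3.5 -152.7  -17.4]
150 231 279 [-165.8    9.  -165.8  -17.2]
175 230 279 [-179.4    9.9 -179.4  -17.5]
200 231 278 [-193.9    9.7 -193.9  -17.3]
225 231 278 [-209.1   10.1 -209.   -17.7]
250 231 278 [-225.1   10.5 -225.1  -18.1]
275 233 276 [-242.     9.7 -242.   -17.2]
20 [223, 223, 222, 224, 222, 223, 223, 223, 223, 223, 222, 222, 223, 223, 223, 224, 223, 222, 223, 223, 224, 222, 222, 222, 224, 222, 223, 223, 223, 222, 222, 223, 223, 224, 223, 224, 224, 222, 224, 223, 222, 214, 202, 188, 177, 162, 146, 130, 112, 101, 93, 96, 100, 94, 95, 98, 87, 89, 90, 90, 98, 101, 97, 101, 102, 98, 101, 98, 96, 98, 94, 96, 98, 97, 93, 93, 91, 96, 107, 147, 185, 182, 187, 189, 186, 188, 186, 190, 188, 187, 186, 189, 191, 193, 194, 194, 195, 192, 191, 190, 188, 189, 189, 189, 189, 190, 187, 185, 189, 185]
40 [185, 183, 184, 18
[... 386 characters left out ...]
, 186, 190, 191, 193, 192, 193, 192, 194, 194, 192, 190, 192, 190, 188, 188, 189, 191, 191, 190, 193, 192, 192, 191, 192, 193, 194, 195, 195, 194]
60 [185, 185, 187, 185, 184, 185, 188, 187, 190, 186, 185, 187, 187, 185, 185, 185, 185, 185, 185, 186, 186, 187, 186, 187, 185, 180, 155, 114, 102, 107, 115, 121, 125, 133, 139, 145, 149, 153, 157, 155, 152, 154, 181, 213, 222, 225, 224, 223, 224, 224, 224, 224, 225, 223, 223, 224, 225, 223, 225, 223, 224, 224, 224, 226, 225, 224, 225, 226, 223, 224, 226, 224, 224, 223, 224, 225, 224, 222, 209, 183, 188, 191, 190, 191, 191, 188, 188, 189, 190, 188, 187, 187, 186, 187, 191, 190, 189, 191, 189, 189, 188, 188, 189, 189, 188, 190, 191, 193, 194, 192]
```

```bash
python3 - <<'E'
from h import *
import pickle
c=pickle.load(open("w6.pkl","rb"))
print("fence inner top?",dock(plane(c,[[289,20],[291,40],[318.8,20],[306,40]],48),**F).round(1).tolist(),"bottom",dock(plane(c,[[281,20]],8),**F).round(1).tolist())
print("floor edges",dock(plane(c,[[319,40],[318.7,60],[319,70]],8),**F).round(1).tolist())
E
```

```text
fence inner top? [[-104.5, -20.1], [-113.0, -21.3], [-104.5, -34.1], [-113.0, -28.5]] bottom [[-93.9, -19.6]]
floor edges [[-104.6, -42.9], [-115.7, -43.5], [-121.4, -44.0]]
```

Request:
apply_moves([
  [0.5,0,0.2],
  [1.0,0,0],
  [1.0,0,0],
  [0,0,0],
], yaw=[0,0,0,0], newtons=60)

```text
time: 11.98
ee_pos: [436.9, 133.3, -18.0]
ee_rot: [[0.956, -0.293, 0.0], [-0.293, -0.956, -0.0], [0.0, -0.0, -1.0]]
ft_force: [0.1, -0.5, -0.6]
grip_width: 27.7
grasp_force: 60.0
```

Request:
apply_moves([
  [1.0,0,0],
  [1.0,0,0],
  [0,0,0],
], yaw=[0,0,0])

```text
time: 12.35
ee_pos: [455.8, 127.4, -18.0]
ee_rot: [[0.956, -0.293, 0.0], [-0.293, -0.956, -0.0], [0.0, 0.0, -1.0]]
ft_force: [-0.4, -0.5, -0.4]
grip_width: 27.9
grasp_force: 60.0
```

```bash
python3 -c "
from h import *; st()"
```

```text
t 12.35 dock [[-182.5   -4.9]] z -18.0 yaw -17.05 tilt [ 0.  0. -1.] F [-0.4 -0.5 -0.4] w 27.9 g 60.0
```

Request:
apply_moves([
  [0.8,-0.1,0],
  [0.8,0,0],
  [0.8,0,0],
  [0,0,0],
], yaw=[0,0,0,0])

```text
time: 12.85
ee_pos: [478.9, 121.2, -18.1]
ee_rot: [[0.956, -0.293, -0.0], [-0.293, -0.956, -0.0], [-0.0, 0.0, -1.0]]
ft_force: [-2.3, -3.5, 0.3]
grip_width: 27.4
grasp_force: 60.0
```

Request:
apply_moves([
  [0.8,0,0],
  [0.8,0,0],
  [0,0,0],
], yaw=[0,0,0])

```text
time: 13.22
ee_pos: [494.0, 116.4, -18.1]
ee_rot: [[0.956, -0.293, -0.0], [-0.293, -0.956, -0.001], [0.0, 0.001, -1.0]]
ft_force: [-2.1, -5.1, -0.2]
grip_width: 27.5
grasp_force: 60.0
```

```bash
python3 -c "
from h import *; st()"
```

```text
t 13.22 dock [[-142.8   -4.2]] z -18.1 yaw -17.05 tilt [ 0.     0.001 -1.   ] F [-2.1 -5.1 -0.2] w 27.5 g 60.0
```

Request:
apply_moves([
  [0.5,0,0],
  [0.3,0,0],
  [0,0,0],
], yaw=[0,0,0])

```text
time: 13.6
ee_pos: [501.5, 114.1, -18.1]
ee_rot: [[0.956, -0.293, -0.0], [-0.293, -0.956, -0.001], [0.0, 0.001, -1.0]]
ft_force: [-1.4, -5.9, -1.1]
grip_width: 27.6
grasp_force: 60.0
```

```bash
python3 -c "
from h import *; st()"
```

```text
t 13.60 dock [[-135.    -4.2]] z -18.1 yaw -17.04 tilt [ 0.     0.001 -1.   ] F [-1.4 -5.9 -1.1] w 27.6 g 60.0
```

Request:
apply_moves([
  [0.2,0,0],
  [0.1,0,0],
  [0,0,0],
], yaw=[0,0,0])

```text
time: 13.98
ee_pos: [501.9, 114.0, -18.4]
ee_rot: [[0.956, -0.292, -0.004], [-0.292, -0.956, -0.001], [-0.004, 0.002, -1.0]]
ft_force: [-15.5, -1.1, 6.8]
grip_width: 28.1
grasp_force: 60.1
```

```bash
python3 -c "
from h import *; st()"
```

```text
t 13.97 dock [[-134.5   -4.2]] z -18.4 yaw -16.97 tilt [-0.004  0.002 -1.   ] F [-15.5  -1.1   6.8] w 28.1 g 60.1
```

Request:
apply_moves([
  [-0.2,0.15,0],
  [0,0,0],
], yaw=[0,0])

```text
time: 14.22
ee_pos: [501.6, 113.2, -18.1]
ee_rot: [[0.956, -0.292, -0.0], [-0.292, -0.956, -0.0], [-0.0, 0.0, -1.0]]
ft_force: [-2.4, -1.9, -3.2]
grip_width: 27.3
grasp_force: 60.0
```

Request:
apply_moves([
  [0,0,0],
  [0,0,0],
  [0,0,0],
  [0,0,-3],
  [0,0,-6],
], yaw=[0,0,0,0,0], grip=-0.1)

```text
time: 14.85
ee_pos: [500.6, 112.8, 71.6]
ee_rot: [[0.956, -0.292, -0.004], [-0.292, -0.956, -0.001], [-0.003, 0.002, -1.0]]
ft_force: [0.1, -0.6, 0.4]
grip_width: 51.4
grasp_force: 0.0
```

Request:
apply_moves([
  [0,0,-5],
  [0,0,0],
], yaw=[0,0])

```text
time: 15.1
ee_pos: [504.1, 113.6, 125.7]
ee_rot: [[0.956, -0.292, 0.006], [-0.292, -0.956, 0.002], [0.005, -0.003, -1.0]]
ft_force: [-0.7, 0.4, -0.9]
grip_width: 51.9
grasp_force: 0.0
```

```bash
python3 - <<'E'
from h import *
import pickle
st(); c=ctrl.read_camera("wrist"); pickle.dump(c,open("w7.pkl","wb"))
h=cv2.cvtColor(c["pixels"],cv2.COLOR_RGB2HSV); m=((h[...,1]>80)&(h[...,2]>60)&(h[...,0]<25)); m[:, :180]=0; m[:,330:]=0;m[300:]=0
k=big(m)[0][:,0]; print(cv2.boundingRect(k))
for r in range(k[:,1].min(),k[:,1].max()+1,8):
    x=np.where(m[r])[0]; print(r,dock(plane(c,[[x.min()-.5,r],[x.max()+.5,r]],44),**F).round(1).ravel())
# grip of cassette dark: predicted location
P=lambda x,y,z:[*(np.array(F["o"])+x*np.array([.9563,-.2924])+y*np.array([.2924,.9563])),z]
print("cassette grip top corners px",proj(c,[P(20,-15,103),P(20,15,103),P(90,15,103),P(90,-15,103)]).round(0).tolist())
g=cv2.cvtColor(c["pixels"],cv2.COLOR_RGB2GRAY)
for r in range(2,130,9): print(r,g[r,200:330:3].tolist())
E
```

```text
t 15.10 dock [[-132.3   -3.9]] z 125.7 yaw -17.00 tilt [ 0.005 -0.003 -1.   ] F [-0.7  0.4 -0.9] w 51.9 g 0.0
(241, 83, 30, 125)
83 [-24.4 -12.2 -24.4 -19. ]
91 [-31.8  -9.3 -31.8 -18.2]
99 [-39.3  -6.4 -39.3 -18.3]
107 [-46.9  -3.4 -46.9 -18.4]
115 [-54.6  -0.4 -54.6 -18.5]
123 [-62.4   3.7 -62.4 -18.6]
131 [-70.4   6.9 -70.4 -18.7]
139 [-78.4  10.  -78.5 -18.8]
147 [-86.6   9.1 -86.7 -19. ]
155 [-95.    9.2 -95.  -19.1]
163 [-103.5    8.3 -103.5  -18.1]
171 [-112.1    8.4 -112.1  -18.3]
179 [-120.8    8.5 -120.8  -17.3]
187 [-129.7    8.6 -129.7  -17.4]
195 [-138.7    8.7 -138.7  -17.5]
203 [-147.9    8.8 -147.9  -17.6]
cassette grip top corners px [[270.0, 11.0], [229.0, 11.0], [227.0, -109.0], [272.0, -109.0]]
2 [221, 221, 221, 221, 221, 214, 222, 223, 221, 204, 165, 168, 168, 169, 169, 168, 166, 168, 169, 170, 169, 168, 153, 216, 222, 180, 222, 222, 222, 222, 222, 222, 222, 186, 189, 193, 191, 190, 190, 190, 194, 194, 193, 189]
11 [223, 221, 221, 222, 223, 214, 223, 220, 218, 206, 152, 154, 153, 155, 156, 156, 156, 156, 156, 156, 153, 153, 145, 218, 222, 181, 223, 220, 223, 222,
[... 2270 characters left out ...]
193, 188, 192, 191, 191, 190]
110 [201, 198, 193, 192, 190, 163, 172, 173, 170, 175, 177, 148, 155, 159, 187, 194, 188, 191, 146, 148, 140, 135, 125, 113, 111, 129, 147, 160, 156, 221, 209, 149, 156, 146, 159, 151, 142, 167, 189, 193, 193, 192, 188, 190]
119 [199, 198, 192, 192, 191, 167, 169, 174, 166, 171, 174, 149, 156, 157, 187, 194, 186, 157, 151, 136, 127, 121, 116, 105, 110, 132, 148, 154, 149, 196, 151, 134, 137, 136, 139, 138, 131, 136, 184, 188, 188, 190, 193, 192]
128 [142, 83, 150, 78, 146, 124, 168, 170, 166, 168, 172, 154, 162, 147, 191, 176, 150, 149, 136, 123, 113, 107, 97, 91, 109, 131, 140, 138, 137, 191, 137, 135, 138, 141, 139, 133, 132, 134, 191, 191, 191, 190, 191, 195]
```

The wedge stays in by itself, flat along the fence, with its tip at dock x≈-24. Now to the cassette's grip.

Request:
apply_moves([
  [6.2,-0.1,0],
  [6.2,-0.1,0],
  [6.2,-0.2,0],
  [0,0,0],
  [0,0,0],
], yaw=[0,0,0,0,0], grip=-0.4)

```text
time: 15.78
ee_pos: [679.9, 62.7, 120.3]
ee_rot: [[0.956, -0.292, -0.003], [-0.292, -0.956, -0.0], [-0.003, 0.001, -1.0]]
ft_force: [-0.4, 0.2, -0.3]
grip_width: 65.3
grasp_force: 0.0
```

```bash
python3 - <<'E'
from h import *
import pickle
st(); c=ctrl.read_camera("wrist"); pickle.dump(c,open("w8.pkl","wb"))
P=lambda x,y,z:[*(np.array(F["o"])+x*np.array([.9563,-.2924])+y*np.array([.2924,.9563])),z]
print(proj(c,[P(20,-15,103),P(20,15,103),P(90,15,103),P(90,-15,103)]).round(0).tolist())
g=cv2.cvtColor(c["pixels"],cv2.COLOR_RGB2GRAY)
for r in range(90,270,10): print(r,g[r,206:300:2].tolist())
E
```

```text
t 15.78 dock [[50.7 -1.2]] z 120.3 yaw -16.99 tilt [-0.003  0.001 -1.   ] F [-0.4  0.2 -0.3] w 65.3 g 0.0
[[270.0, 241.0], [237.0, 241.0], [235.0, 164.0], [272.0, 164.0]]
90 [124, 122, 126, 125, 122, 126, 124, 127, 120, 124, 122, 121, 122, 117, 120, 120, 121, 122, 122, 123, 122, 123, 123, 123, 128, 125, 127, 127, 123, 122, 122, 125, 126, 121, 122, 128, 169, 181, 177, 171, 173, 176, 178, 180, 179, 178, 173]
100 [122, 123, 123, 123, 127, 119, 121, 121, 121, 122, 120, 126, 122, 129, 126, 122, 121, 115, 118, 122, 121, 116, 121, 122, 123, 127, 127, 124, 128, 126, 120, 120, 122, 127, 123, 124, 121, 118, 149, 171, 174, 174, 175, 176, 174, 176, 176]
110 [126, 127, 125, 126, 131, 127, 122, 122, 122, 127, 122, 122, 124, 120, 120, 120, 122, 123, 124, 126, 126, 122, 125, 129, 126, 122, 124, 126, 125, 123, 122, 127, 124, 125, 126, 126, 127, 126, 139, 164, 179, 180, 165, 124, 119, 125, 125]
120 [188, 186, 189, 186, 186, 188, 185, 188, 187, 186, 188, 185, 186, 188, 186, 186, 186, 186, 187, 185, 187, 187, 186, 186, 186, 186, 187, 185, 188, 185, 186, 188, 186, 187, 187, 186, 186, 188, 187, 186, 187, 
[... 2612 characters left out ...]
]
240 [92, 194, 204, 207, 202, 203, 201, 205, 205, 205, 201, 140, 160, 165, 197, 136, 100, 100, 102, 100, 102, 99, 100, 100, 102, 102, 99, 100, 99, 100, 99, 145, 177, 121, 116, 121, 120, 120, 140, 169, 168, 134, 124, 124, 124, 124, 126]
250 [179, 200, 204, 204, 204, 204, 200, 203, 205, 202, 201, 168, 82, 81, 85, 85, 85, 83, 157, 213, 208, 179, 166, 167, 171, 169, 139, 87, 79, 73, 82, 110, 95, 96, 107, 122, 130, 146, 153, 164, 169, 124, 123, 124, 123, 124, 124]
260 [203, 200, 200, 203, 203, 202, 201, 200, 200, 205, 205, 204, 206, 202, 208, 208, 192, 189, 135, 206, 211, 209, 176, 166, 129, 102, 96, 83, 102, 129, 136, 130, 99, 98, 113, 121, 135, 148, 151, 162, 166, 129, 123, 122, 127, 125, 124]
```

Request:
apply_moves([
  [0.2,-0.2,4],
  [0,0,2.5],
  [0,0,1.0],
  [0,0,0.4],
  [0,0,0],
], yaw=[0,0,0,0,0])

```text
time: 16.45
ee_pos: [683.7, 64.0, 43.9]
ee_rot: [[0.956, -0.292, 0.001], [-0.292, -0.956, 0.0], [0.001, -0.0, -1.0]]
ft_force: [-0.1, 0.4, -1.3]
grip_width: 65.9
grasp_force: 0.0
```

```bash
python3 -c "
from h import *; st()"
```

```text
t 16.45 dock [[53.9  1.1]] z 43.9 yaw -16.99 tilt [ 0.001 -0.    -1.   ] F [-0.1  0.4 -1.3] w 65.9 g 0.0
```

Request:
apply_moves([
  [0,0,0.3],
  [0,0,0],
  [0,0,0],
  [0,0,0],
  [0,0,0],
], yaw=[0,0,0,0,0], grip=1, newtons=45)

```text
time: 17.08
ee_pos: [683.6, 63.8, 40.1]
ee_rot: [[0.956, -0.292, 0.0], [-0.292, -0.956, -0.0], [0.0, -0.0, -1.0]]
ft_force: [0.7, 0.2, 0.8]
grip_width: 29.9
grasp_force: 45.0
```

Request:
apply_moves([
  [0,0,0],
  [0,0,0],
], yaw=[0,0])

```text
time: 17.32
ee_pos: [683.6, 63.8, 40.1]
ee_rot: [[0.956, -0.292, 0.0], [-0.292, -0.956, -0.0], [0.0, -0.0, -1.0]]
ft_force: [-0.1, 0.5, 1.7]
grip_width: 29.8
grasp_force: 45.0
```

```bash
python3 -c "
from h import *; st()"
```

```text
t 17.32 dock [[53.9  0.9]] z 40.1 yaw -17.00 tilt [ 0. -0. -1.] F [-0.1  0.5  1.7] w 29.8 g 45.0
```

Gripped with 30 mm opening. Lifting straight up, slowly at first.

Request:
apply_moves([
  [0,0,-0.5],
  [0,0,-1.0],
  [0,0,-1.5],
], yaw=[0,0,0])

```text
time: 17.7
ee_pos: [683.3, 63.8, 70.7]
ee_rot: [[0.956, -0.292, -0.001], [-0.292, -0.956, -0.0], [-0.001, 0.0, -1.0]]
ft_force: [-0.0, 0.7, -2.3]
grip_width: 29.9
grasp_force: 45.0
```

Request:
apply_moves([
  [0,0,-2],
  [0,0,-3],
  [0,0,-3],
  [0,0,0],
], yaw=[0,0,0,0])

```text
time: 18.2
ee_pos: [685.0, 64.0, 153.5]
ee_rot: [[0.956, -0.292, 0.005], [-0.292, -0.956, 0.001], [0.004, -0.002, -1.0]]
ft_force: [0.3, 0.7, -2.9]
grip_width: 29.5
grasp_force: 45.0
```

```bash
python3 - <<'E'
from h import *
import pickle
st(); np.set_printoptions(precision=1,suppress=True)
c=ctrl.read_camera("side"); pickle.dump(c,open("sd9.pkl","wb"))
# tray rim corners refined: from side + w1
print("tray side",plane(c,[[180,301],[272,308],[266,378],[163,366]],28)[:,:2].ravel())
w=pickle.load(open("w1.pkl","rb")); print("tray w1 corners",plane(w,[[214,206],[194,302]],28)[:,:2].ravel())
wr=ctrl.read_camera("wrist"); h=cv2.cvtColor(wr["pixels"],cv2.COLOR_RGB2HSV); m=((h[...,1]>80)&(h[...,2]>60)&(h[...,0]<25)); m[:,:180]=0;m[:,330:]=0; m[375:]=0;k=big(m)[0]; print("wedge in view",cv2.boundingRect(k))
s=ctrl.sense(); t=np.array([423,-322]); R=np.array(s["ee_rot"])[:2,:2]; print(R.T@(t-s["ee_pos"][:2]), s["q"])
E
```

```text
t 18.20 dock [[55.1  1.5]] z 153.5 yaw -17.00 tilt [ 0.004 -0.002 -1.   ] F [ 0.3  0.7 -2.9] w 29.5 g 45.0
tray side [ 343.1 -229.4  536.  -270.9  499.6 -418.   313.9 -371.6]
tray w1 corners [ 347.1 -214.1  311.5 -363.8]
wedge in view (191, 296, 14, 58)
[-136.1  445. ] [  -6.3   31.2   -2.4   83.7    1.3   65.1 -115.9]
```

```bash
python3 - <<'E'
from h import *
import pickle
np.set_printoptions(precision=1,suppress=True)
def flood(c,seed,z,lo):
    im=cv2.GaussianBlur(c["pixels"],(3,3),0); m=np.zeros((386,514),np.uint8)
    cv2.floodFill(im,m,seed,0,(lo,)*3,(lo,)*3,4|(255<<8)|cv2.FLOODFILL_MASK_ONLY|cv2.FLOODFILL_FIXED_RANGE)
    m=cv2.morphologyEx(m[1:-1,1:-1],cv2.MORPH_OPEN,np.ones((3,3))); k=big(m)[0]; print(seed,lo,cv2.boundingRect(k),cv2.contourArea(k),c["pixels"][seed[1],seed[0]])
    for zz in z: print("  z",zz,cv2.minAreaRect(plane(c,k[:,0],zz)[:,:2].astype(np.float32)))
c=pickle.load(open("sd9.pkl","rb"));w=pickle.load(open("w1.pkl","rb"))
for lo in(14,22,30): flood(c,(218,340),(4,28),lo)
for lo in(14,22,30): flood(w,(265,250),(4,28),lo)
print(c["pixels"][290:312:2,220].tolist(),c["pixels"][366:384:2,215].tolist())
E
```

```text
(218, 340) 14 (166, 307, 104, 69) 5342.0 [168 171 164]
  z 4 ((422.4827880859375, -313.93243408203125), (131.77947998046875, 189.93112182617188), 74.86827850341797)
  z 28 ((422.27252197265625, -328.88037109375), (127.42537689208984, 183.65565490722656), 74.86827850341797)
(218, 340) 22 (165, 307, 105, 70) 5446.5 [168 171 164]
  z 4 ((422.27423095703125, -313.4864196777344), (133.62896728515625, 191.38604736328125), 74.89791107177734)
  z 28 ((422.07080078125, -328.4490661621094), (129.2137908935547, 185.06253051757812), 74.89791107177734)
(218, 340) 30 (0, 101, 512, 283) 94879.5 [168 171 164]
  z 4 ((533.8671264648438, 155.97586059570312), (1260.003662109375, 1406.196044921875), 89.99717712402344)
  z 28 ((529.9765625, 125.50186157226562), (1218.3724365234375, 1359.734130859375), 89.99718475341797)
(265, 250) 14 (199, 214, 132, 94) 8898.5 [201 201 193]
  z 4 ((419.35089111328125, -320.5618896484375), (132.42645263671875, 187.3258056640625), 75.16153717041016)
  z 28 ((418.1490478515625, -306.05328369140625), (124.07061004638672, 175.50596618652344), 75.1615219116211)
(265, 250) 22 (
[... 156 characters left out ...]
.06024169921875, -306.6502990722656), (125.32984161376953, 175.94552612304688), 74.93521881103516)
(265, 250) 30 (198, 213, 133, 95) 9121.0 [201 201 193]
  z 4 ((418.94622802734375, -321.139404296875), (134.5423583984375, 189.59848022460938), 74.93131256103516)
  z 28 ((417.7697448730469, -306.59429931640625), (126.05300903320312, 177.6352081298828), 74.93132019042969)
[[151, 151, 150], [150, 153, 149], [145, 149, 147], [144, 146, 144], [145, 146, 145], [143, 145, 142], [153, 155, 151], [122, 129, 119], [85, 90, 84], [86, 89, 86], [147, 152, 143]] [[170, 175, 165], [161, 167, 158], [157, 162, 154], [97, 101, 95], [89, 92, 85], [98, 100, 94], [128, 130, 127], [145, 145, 143], [144, 146, 144]]
```

Request:
apply_moves([
  [-0.8,2.5,-1],
  [-1.6,5,-1],
  [-1.8,5.6,0],
  [-1.8,5.6,0],
  [-1.8,5.6,0],
], yaw=[0,0,0,0,0])

```text
time: 18.92
ee_pos: [535.9, -147.1, 169.0]
ee_rot: [[0.956, -0.292, -0.002], [-0.292, -0.956, 0.0], [-0.002, 0.0, -1.0]]
ft_force: [-0.4, -0.7, -1.1]
grip_width: 29.9
grasp_force: 45.0
```

Request:
apply_moves([
  [-1.8,5.6,0],
  [-1.8,5.6,0],
  [-1.7,5.0,0],
  [-1.0,3.6,0],
  [0,0,0],
], yaw=[0,0,0,0,0])

```text
time: 19.55
ee_pos: [417.3, -318.8, 169.2]
ee_rot: [[0.955, -0.297, -0.002], [-0.297, -0.955, 0.0], [-0.002, 0.0, -1.0]]
ft_force: [-0.4, 0.4, -2.6]
grip_width: 29.8
grasp_force: 45.0
```

Request:
apply_moves([
  [0,0,0],
  [0,0,0],
], yaw=[-2,0])

```text
time: 19.8
ee_pos: [420.2, -315.7, 169.7]
ee_rot: [[0.967, -0.256, -0.0], [-0.256, -0.967, 0.001], [-0.001, -0.0, -1.0]]
ft_force: [0.8, -0.8, -1.9]
grip_width: 29.6
grasp_force: 45.0
```

```bash
python3 - <<'E'
from h import *
st(); s=ctrl.sense(); e=np.array(s["ee_pos"]); print(e, np.array(s["ee_rot"])[:2,:2].T@(np.array([421,-317])-e[:2]))
E
```

```text
t 19.80 dock [[ -87.1 -439. ]] z 169.7 yaw -14.85 tilt [-0.001 -0.    -1.   ] F [ 0.8 -0.8 -1.9] w 29.6 g 45.0
[ 420.17286093 -315.66412782  169.68322274] [1.14183954 1.07931218]
```

Request:
apply_moves([
  [0,0,4],
  [0,0,4.5],
  [0,0,3],
  [0,0,1.2],
  [0,0,0],
], yaw=[0,0,0,0,0])

```text
time: 20.42
ee_pos: [419.9, -316.3, 43.0]
ee_rot: [[0.966, -0.258, -0.001], [-0.258, -0.966, 0.0], [-0.001, -0.0, -1.0]]
ft_force: [0.9, 0.3, -2.3]
grip_width: 29.5
grasp_force: 45.0
```

Request:
apply_moves([
  [0,0,0.3],
  [0,0,0.2],
  [0,0,0],
], yaw=[0,0,0])

```text
time: 20.8
ee_pos: [419.8, -316.8, 38.4]
ee_rot: [[0.966, -0.259, 0.0], [-0.259, -0.966, -0.0], [0.0, 0.0, -1.0]]
ft_force: [-0.5, 0.6, -2.0]
grip_width: 30.1
grasp_force: 45.0
```

```bash
python3 -c "
from h import *; st()"
```

```text
t 20.80 dock [[ -87.1 -440.2]] z 38.4 yaw -15.00 tilt [ 0.  0. -1.] F [-0.5  0.6 -2. ] w 30.1 g 45.0
```

Request:
apply_moves([
  [0,0,0.15],
  [0,0,0.1],
  [0,0,0.05],
  [0,0,0],
], yaw=[0,0,0,0])

```text
time: 21.3
ee_pos: [419.9, -316.8, 36.0]
ee_rot: [[0.966, -0.259, 0.0], [-0.259, -0.966, -0.0], [0.0, -0.0, -1.0]]
ft_force: [-6.8, 4.5, 18.6]
grip_width: 29.7
grasp_force: 45.0
```

```bash
python3 -c "
from h import *; st()"
```

```text
t 21.30 dock [[ -87.  -440.2]] z 36.0 yaw -15.01 tilt [ 0. -0. -1.] F [-6.8  4.5 18.6] w 29.7 g 45.0
```

Request:
apply_moves([
  [0,0,-0.05],
  [0,0,0],
  [0,0,0],
  [0,0,0],
  [0,0,0],
], yaw=[0,0,0,0,0], grip=-0.3)

```text
time: 21.92
ee_pos: [419.7, -316.7, 35.5]
ee_rot: [[0.966, -0.259, -0.0], [-0.259, -0.966, -0.0], [-0.0, 0.0, -1.0]]
ft_force: [-0.2, 1.0, 0.6]
grip_width: 61.1
grasp_force: 0.0
```

Request:
apply_moves([
  [0,0,-2],
  [0,0,-4],
  [0,0,-6],
  [0,0,0],
], yaw=[0,0,0,2])

```text
time: 22.42
ee_pos: [421.6, -318.1, 159.7]
ee_rot: [[0.956, -0.293, 0.006], [-0.293, -0.956, -0.004], [0.007, 0.002, -1.0]]
ft_force: [0.2, -0.5, -0.3]
grip_width: 61.2
grasp_force: 0.0
```

Request:
apply_moves([
  [-0.6,-5.5,0],
  [-0.6,-5.5,0],
  [-0.6,-5.5,0],
  [-0.6,-5.5,0],
  [-0.6,-5.5,0],
], yaw=[0,0,0,0,0])

```text
time: 23.05
ee_pos: [471.2, -43.1, 155.0]
ee_rot: [[0.956, -0.293, -0.001], [-0.293, -0.956, 0.0], [-0.001, 0.0, -1.0]]
ft_force: [1.0, -0.5, -0.3]
grip_width: 61.3
grasp_force: 0.0
```

Request:
apply_moves([
  [-0.6,-5.5,0],
  [-0.6,-5.5,0],
  [-0.5,-5.0,0],
  [0,0,0],
  [0,0,0],
], yaw=[0,0,0,0,0])

```text
time: 23.68
ee_pos: [501.5, 112.4, 154.9]
ee_rot: [[0.956, -0.293, -0.001], [-0.293, -0.956, -0.001], [-0.001, 0.001, -1.0]]
ft_force: [-0.3, -0.9, -0.2]
grip_width: 61.0
grasp_force: 0.0
```

```bash
python3 - <<'E'
from h import *
import pickle
st(); c=ctrl.read_camera("wrist"); pickle.dump(c,open("w10.pkl","wb"))
h=cv2.cvtColor(c["pixels"],cv2.COLOR_RGB2HSV); m=((h[...,1]>80)&(h[...,2]>60)&(h[...,0]<25)); m[:, :180]=0; m[:,330:]=0;m[300:]=0
k=big(m)[0][:,0]; print(cv2.boundingRect(k))
for r in np.linspace(k[:,1].min(),k[:,1].max(),8).astype(int):
    x=np.where(m[r])[0]; print(r,dock(plane(c,[[x.min()-.5,r],[x.max()+.5,r]],44),**F).round(1).ravel())
# cassette in tray check: dark grip + white body in scene/side
for n in("side","scene"):
    c=ctrl.read_camera(n); pickle.dump(c,open(n+"10.pkl","wb"))
    P=lambda x,y,z:[420+x*.966+y*.259,-317-x*.259+y*.966,z]
    top=[P(-35,-15,99),P(35,-15,99),P(35,15,99),P(-35,15,99)]
    u=proj(c,top); mk=np.zeros((384,512),np.uint8); cv2.fillPoly(mk,[u.astype(np.int32)],1)
    d=(c["pixels"].max(2)<130)&(c["pixels"].min(2)>20); a=mk>0; print(n,u.round(0).tolist(),"dark frac in predicted grip top",d[a].mean(),"mean",c["pixels"][a].mean(0))
E
```

```text
t 23.68 dock [[-134.4   -5.9]] z 154.9 yaw -17.02 tilt [-0.001  0.001 -1.   ] F [-0.3 -0.9 -0.2] w 61.0 g 0.0
(241, 82, 26, 115)
82 [-23.8 -16.4 -23.8 -18.6]
98 [-40.   -6.8 -40.  -18.8]
114 [-56.8   0.9 -56.8 -17.9]
130 [-74.    7.8 -74.1 -18. ]
147 [-93.    9.1 -93.  -18.2]
163 [-111.5    8.2 -111.5  -17.3]
179 [-130.5    8.5 -130.6  -17.4]
196 [-151.5    7.6 -151.5  -17.6]
side [[197.0, 316.0], [234.0, 321.0], [237.0, 307.0], [201.0, 303.0]] dark frac in predicted grip top 0.9747747747747748 mean [109.23603604 111.42882883 107.6       ]
scene [[235.0, 106.0], [215.0, 109.0], [217.0, 113.0], [237.0, 110.0]] dark frac in predicted grip top 0.8 mean [111.02222222 106.65555556 106.56666667]
```

The cassette stands upright in the tray, with its grip top where predicted in both views. The wedge is still in place. Now gripping the wedge.

Request:
apply_moves([
  [0,-0.1,6],
  [0,0,6],
  [0,0,3.7],
  [0,0,1.4],
  [0,0,0],
], yaw=[0,0,0,0,0])

```text
time: 24.45
ee_pos: [502.3, 113.6, -15.3]
ee_rot: [[0.956, -0.293, -0.001], [-0.293, -0.956, -0.0], [-0.0, 0.0, -1.0]]
ft_force: [-0.0, -0.2, 0.9]
grip_width: 61.2
grasp_force: 0.0
```

```bash
python3 -c "
from h import *; st()"
```

```text
t 24.45 dock [[-134.1   -4.5]] z -15.3 yaw -17.04 tilt [-0.  0. -1.] F [-0.  -0.2  0.9] w 61.2 g 0.0
```

Request:
apply_moves([
  [0,0,0],
  [0,0,0],
  [0,0,0],
  [0,0,0],
  [0,0,0],
], yaw=[0,0,0,0,0], grip=1, newtons=50)

```text
time: 25.08
ee_pos: [502.2, 113.7, -15.3]
ee_rot: [[0.956, -0.293, -0.0], [-0.293, -0.956, -0.0], [0.0, 0.0, -1.0]]
ft_force: [-1.4, -3.6, 3.8]
grip_width: 27.6
grasp_force: 50.0
```

Request:
apply_moves([
  [0,0,0],
  [0,0,0],
], yaw=[0,0])

```text
time: 25.32
ee_pos: [502.3, 113.8, -15.4]
ee_rot: [[0.956, -0.293, 0.0], [-0.293, -0.956, -0.0], [0.0, 0.0, -1.0]]
ft_force: [-1.1, -4.8, 4.1]
grip_width: 27.4
grasp_force: 50.0
```

```bash
python3 -c "
from h import *; st()"
```

```text
t 25.32 dock [[-134.1   -4.3]] z -15.4 yaw -17.01 tilt [ 0.  0. -1.] F [-1.1 -4.8  4.1] w 27.4 g 50.0
```

Request:
apply_moves([
  [-0.5,0,0],
  [-1.0,0,0],
  [-1.5,0,0],
  [-1.5,0,0],
  [-1.5,0,0],
], yaw=[0,0,0,0,0])

```text
time: 25.95
ee_pos: [443.6, 132.3, -15.4]
ee_rot: [[0.957, -0.292, 0.0], [-0.292, -0.957, 0.0], [-0.0, -0.0, -1.0]]
ft_force: [2.0, 0.7, 0.5]
grip_width: 27.7
grasp_force: 50.0
```

Request:
apply_moves([
  [-1.5,0,0],
  [-2,0,0],
  [-1.5,0,-1],
  [0,0,-4],
  [0,0,-5],
], yaw=[0,0,0,0,0])

```text
time: 26.58
ee_pos: [395.7, 146.3, 85.8]
ee_rot: [[0.957, -0.292, -0.002], [-0.292, -0.957, -0.0], [-0.001, 0.001, -1.0]]
ft_force: [1.4, -0.7, -1.1]
grip_width: 27.7
grasp_force: 50.0
```

Request:
apply_moves([
  [0,0,0],
], yaw=[0])

```text
time: 26.7
ee_pos: [398.5, 147.1, 88.0]
ee_rot: [[0.956, -0.292, 0.005], [-0.292, -0.956, 0.002], [0.005, -0.003, -1.0]]
ft_force: [-0.1, 0.0, -1.2]
grip_width: 27.8
grasp_force: 50.0
```

```bash
python3 - <<'E'
from h import *
import pickle
st(); c=ctrl.read_camera("scene"); pickle.dump(c,open("s11.pkl","wb")); w=ctrl.read_camera("wrist"); pickle.dump(w,open("w11.pkl","wb"))
a=pickle.load(open("s5.pkl","rb"))
# catch shut: compare dock region before / after ; print leg rows in wrist
P=lambda x,y,z:[*(np.array(F["o"])+x*np.array([.9563,-.2924])+y*np.array([.2924,.9563])),z]
g=cv2.cvtColor(w["pixels"],cv2.COLOR_RGB2GRAY)
for x in(-88,-70,-50): 
    pts=[P(x,y,52) for y in range(-20,41,2)]; u=proj(w,pts).round().astype(int); print(x,u[0],[int(g[v,q]) if 0<=v<384 and 0<=q<512 else -1 for q,v in u])
m=np.array([431,327]); e=np.array(ctrl.sense()["ee_pos"]); print(e)
E
```

```text
t 26.70 dock [[-243.1   -2.8]] z 88.0 yaw -16.99 tilt [ 0.005 -0.003 -1.   ] F [-0.1  0.  -1.2] w 27.8 g 50.0
-88 [276  10] [124, 113, 199, 225, 238, 239, 233, 133, 135, 138, 168, 237, 239, 239, 238, 238, 238, 239, 239, 236, 238, 239, 240, 239, 236, 227, 239, 218, 238, 240, 220]
-70 [277 -17] [-1, -1, -1, -1, -1, -1, -1, -1, -1, -1, -1, -1, -1, -1, -1, -1, -1, -1, -1, -1, -1, -1, -1, -1, -1, -1, -1, -1, -1, -1, -1]
-50 [277 -49] [-1, -1, -1, -1, -1, -1, -1, -1, -1, -1, -1, -1, -1, -1, -1, -1, -1, -1, -1, -1, -1, -1, -1, -1, -1, -1, -1, -1, -1, -1, -1]
[396.7960184  146.25214184  84.89378205]
```

The catch leg is back at its shut position. Taking the wedge to the middle of the mat.

Request:
apply_moves([
  [-2.05,-5.4,0],
  [-2.05,-5.4,0],
  [-2.05,-5.4,0],
  [0,0,0],
  [0,0,0],
], yaw=[0,0,0,-8.5,-8.5])

```text
time: 27.42
ee_pos: [384.1, 319.2, 82.9]
ee_rot: [[1.0, 0.006, -0.003], [0.006, -1.0, -0.002], [-0.003, 0.002, -1.0]]
ft_force: [-0.1, -0.4, -1.6]
grip_width: 27.8
grasp_force: 50.0
```

Request:
apply_moves([
  [0,0,0],
  [0,0,0],
  [0,0,0],
], yaw=[-8.5,0,0])

```text
time: 27.8
ee_pos: [385.2, 318.8, 83.9]
ee_rot: [[0.99, 0.144, -0.001], [0.144, -0.99, -0.001], [-0.001, 0.0, -1.0]]
ft_force: [-0.6, 0.5, -0.3]
grip_width: 28.0
grasp_force: 50.0
```

```bash
python3 - <<'E'
from h import *
st(); s=ctrl.sense(); e=np.array(s["ee_pos"]); print(e, np.array(s["ee_rot"])[:2,:2].T@(np.array([385.2,319.4])-e[:2]))
E
```

```text
t 27.80 dock [[-306.   157.5]] z 83.9 yaw 8.30 tilt [-0.001  0.    -1.   ] F [-0.6  0.5 -0.3] w 28.0 g 50.0
[385.16880952 318.76393135  83.90718638] [ 0.12265407 -0.62490956]
```

Request:
apply_moves([
  [0,0,4],
  [0,0,4],
  [0,0,1.7],
  [0,0,0.4],
  [0,0,0],
], yaw=[0,0,0,0,0])

```text
time: 28.42
ee_pos: [386.0, 319.5, -15.7]
ee_rot: [[0.989, 0.147, 0.001], [0.147, -0.989, 0.001], [0.001, -0.0, -1.0]]
ft_force: [1.0, -0.0, -0.6]
grip_width: 28.0
grasp_force: 50.0
```

Request:
apply_moves([
  [0,0,0.2],
  [0,0,0.1],
  [0,0,0],
], yaw=[0,0,0])

```text
time: 28.8
ee_pos: [385.7, 319.1, -19.2]
ee_rot: [[0.989, 0.148, 0.0], [0.148, -0.989, 0.0], [0.0, -0.0, -1.0]]
ft_force: [0.9, -0.5, -0.8]
grip_width: 27.5
grasp_force: 50.0
```

```bash
python3 -c "
from h import *; st()"
```

```text
t 28.80 dock [[-305.6  157.9]] z -19.2 yaw 8.49 tilt [ 0. -0. -1.] F [ 0.9 -0.5 -0.8] w 27.5 g 50.0
```

Request:
apply_moves([
  [0,0,0.13],
  [0,0,0],
  [0,0,0],
], yaw=[0,0,0])

```text
time: 29.18
ee_pos: [385.7, 319.1, -20.5]
ee_rot: [[0.989, 0.148, 0.0], [0.148, -0.989, 0.0], [0.0, -0.0, -1.0]]
ft_force: [-2.1, -0.7, 7.6]
grip_width: 27.3
grasp_force: 50.0
```

Request:
apply_moves([
  [0,0,0],
  [0,0,0],
  [0,0,0],
  [0,0,0],
  [0,0,-3],
], yaw=[0,0,0,0,0], grip=-0.2)

```text
time: 29.8
ee_pos: [384.5, 318.2, 8.2]
ee_rot: [[0.989, 0.148, -0.003], [0.148, -0.989, -0.002], [-0.003, 0.002, -1.0]]
ft_force: [-0.6, -0.8, -0.5]
grip_width: 56.1
grasp_force: 0.0
```

Request:
apply_moves([
  [0,0,-5],
  [0,0,-6],
  [-2,0,-3],
  [0,0,0],
  [0,0,0],
], yaw=[0,0,0,0,0])

```text
time: 30.42
ee_pos: [365.9, 315.7, 148.6]
ee_rot: [[0.989, 0.148, -0.0], [0.148, -0.989, -0.001], [-0.0, 0.0, -1.0]]
ft_force: [0.1, 0.1, -1.8]
grip_width: 56.3
grasp_force: 0.0
```

```bash
python3 - <<'E'
from h import *
import pickle
np.set_printoptions(precision=1,suppress=True)
st(); c=ctrl.read_camera("wrist"); pickle.dump(c,open("w12.pkl","wb"))
h=cv2.cvtColor(c["pixels"],cv2.COLOR_RGB2HSV); m=((h[...,1]>80)&(h[...,2]>60)&(h[...,0]<30)); m[:,:190]=0;m[:,320:]=0;m[300:]=0
k=big(m)[0][:,0]; x,y,w,hh=cv2.boundingRect(k); print(x,y,w,hh,"rear/tip",plane(c,[[x+w/2,y+hh],[x+w,y]],39)[:,:2].ravel())
W=plane(c,k,39)[:,:2].astype(np.float32); print("rect",cv2.minAreaRect(W))
# bystanders & tray & decoys: compare scene with the start image
a=cv2.imread("pics/scene0.png")[:,:,::-1]; s=ctrl.read_camera("scene"); pickle.dump(s,open("s12.pkl","wb"))
for n,(x0,y0,x1,y1) in dict(bottle=(246,225,278,290),jar=(146,142,172,174),orange=(298,268,346,330)).items():
    d=cv2.absdiff(np.ascontiguousarray(a[y0:y1,x0:x1]),np.ascontiguousarray(s["pixels"][y0:y1,x0:x1])); print(n,d.mean(),(d.max(2)>40).mean())
b=cv2.imread("pics/side0.png")[:,:,::-1]; sd=ctrl.read_camera("side")
for n,(x0,y0,x1,y1) in dict(jar=(332,272,364,312),turq=(195,210,225,265),bottle=(280,135,302,172),dockcatch=(250,176,290,212)).items():
    d=cv2.absdiff(np.ascontiguousarray(b[y0:y1,x0:x1]),np.ascontiguousarray(sd["pixels"][y0:y1,x0:x1])); print("side",n,d.mean(),(d.max(2)>40).mean())
P=lambda x,y,z:[*(np.array(F["o"])+x*np.array([.9563,-.2924])+y*np.array([.2924,.9563])),z]
g=cv2.cvtColor(c["pixels"],cv2.COLOR_RGB2GRAY)
for n,c_ in(("scene",s),("scene_start",dict(s,pixels=a))):
    g=cv2.cvtColor(np.ascontiguousarray(c_["pixels"]),cv2.COLOR_RGB2GRAY); u=proj(c_,[P(-60,y,52) for y in range(-24,50,3)]).round().astype(int); print(n,[int(g[v,q]) for q,v in u])
E
```

```text
t 30.43 dock [[-323.6  148.9]] z 148.6 yaw 8.49 tilt [-0.  0. -1.] F [ 0.1  0.1 -1.8] w 56.3 g 0.0
241 61 28 122 rear/tip [365.6 315.4 498.  320.4]
rect ((431.2275390625, 325.7200012207031), (130.86831665039062, 30.103553771972656), 7.685013294219971)
bottle 4.006891025641026 0.0
jar 4.119791666666667 0.0
orange 3.9455645161290325 0.0
side jar 5.48515625 0.0
side turq 13.288080808080808 0.16606060606060605
side bottle 4.857903357903358 0.0
side dockcatch 11.315046296296297 0.08402777777777778
scene [132, 129, 128, 96, 79, 79, 79, 86, 86, 143, 159, 158, 161, 162, 106, 106, 72, 68, 68, 67, 68, 68, 69, 76, 58]
scene_start [133, 136, 128, 99, 81, 85, 88, 87, 91, 148, 166, 168, 163, 169, 105, 105, 68, 70, 70, 72, 69, 69, 64, 81, 63]
```

The wedge lies centred on the mat at about (431,326), the catch profile matches the start image (shut), and the jar and bottle are unchanged. Handing in.

```bash
python3 -c "
from rig import ctrl; print(ctrl.sign_off())"
```

```text
the job is handed in; nothing more can be done
None
```

The job is done and handed in at about 30 s: the wedge held the catch open by itself, the cassette stands upright in the tray, the catch is shut, the wedge is back on the middle of its mat, and the jar and bottle have not moved; the first wedge grasp closed on air because the real finger ends sit about 35 mm above the reported TCP, so I corrected for that throughout.

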